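# Show a lacquered hinge leaf to the inspection camera on a glass rod

## Task

The brass hinge leaf with two knuckles is freshly lacquered: pick up the glass rod, thread it through both knuckles while the leaf stands in the drying rack, and lift the leaf out on the rod without the gripper ever touching the brass. Present it to the inspection camera, hanging upright in the middle of the view 12 cm in front of the lens, with the countersunk face towards the lens and square to it, and finish while still holding it there, at rest on the rod. Leave the other hinge leaf standing in its pocket, do not bump the camera, and leave the other things on the table where they are.

Things in the scene. Friction and masses are not known exactly. Their poses are not given: they have to be found in the camera images.
- glass_rod: straight glass rod, 8 mm thick, 166 mm long, 18 g, lying on the folded pink towel (7 mm thick) to the right of the rack. Origin: middle of its length, on its underside (axis 4 mm above); y along the rod, z up; at first its +y end points to the robot's left and back towards the robot. Held 25 to 35 mm from one end, enough is free to pass through the leaf.
- rod_end_left (a point): centre of the rod's +y end face
- rod_end_right (a point): centre of the rod's -y end face
- hinge_leaf: brass leaf with TWO knuckles, 80 g: plate 60 (y) x 56 (z) x 3 mm (x) upright in a rack pocket; on its top edge (y) two knuckles, 19 mm long, 18 mm outside, 22 mm apart, a 13 mm bore through both, its axis 64 mm above the origin (centre of the lower edge), in mid-plane. Top at 73 mm. The +x face is countersunk (3 screw holes), at first away from the robot. Loose, leans up to 4 degrees.
- hinge_centre (a point): the middle of the leaf with its knuckles, on the plate's mid-plane 36 mm above its lower edge: the point to show to the camera
- knuckle_mouth_right (a point): centre of the bore's mouth at the leaf's -y end (towards the robot's right in the start)
- knuckle_mouth_left (a point): centre of the bore's mouth at the leaf's +y end; the two mouths are 60 mm apart
- mate_leaf: the matching brass hinge leaf with ONE knuckle, 21 mm long, in the middle; otherwise of the same size and axes as the other leaf. It stands in another pocket of the rack and must stay there. Which of the two stands nearer the robot varies.
- drying_rack: fixed grey plastic block 130 (x) x 92 (y) x 30 mm (z); three pockets along y, 42 mm apart in x, each 4.5 mm wide, 62 mm long, 20 mm deep, closed at both ends (they stop a leaf that is pushed along y). The leaves stand in the first and last pocket, the middle one is empty. Origin: centre of its underside on the table; z up.
- inspection_camera: fixed inspection camera on a column stand at the back of the table: base 115 x 100 mm, column 270 mm high, level lens axis 200 mm above the table. Origin: centre of the base on the table; the lens looks along the body's -x (towards the robot, within 20 degrees). The head with its ring light is 45 mm wide and ends 60 mm ahead of the origin.
- lens_front (a point): centre of the lens front, 60 mm ahead of the stand's origin and 200 mm above the table
- view_point (a point): the middle of the sharp view: on the lens axis 120 mm in front of the lens front, 200 mm above the table; the hinge_centre belongs here
- white_dish: bystander: shallow white dish, 123 mm across, 22 mm high; origin: centre of its underside
- loupe: bystander: small red folding loupe, 36 x 52 x 14 mm; origin: centre of its underside
- film_clip_a: bystander: black moulded clip, 24 x 36 x 19 mm; origin: centre of its underside
- film_clip_b: bystander: a second black moulded clip of the same size
- sample_pot: bystander: small white sample pot, 38 mm across, 58 mm high; origin: centre of its underside
- amber_bottle: bystander: brown glass bottle with a black cap, 70 mm across, 142 mm high; origin: centre of its underside
Things that resemble listed ones, but are neither listed nor needed, are in the scene too. What is shaped like the hinge_leaf but blue or purple is not meant.

How it is judged (in metres and radians):
On the way, in this order (a step that is already met when the one before it is completed fails the run):
1. the glass rod is through both knuckles of the two-knuckle leaf, which still stands in its pocket (x of knuckle_mouth_right in the frame of glass_rod between -0.004 and 0.004 m and z of knuckle_mouth_right in the frame of glass_rod between 0 and 0.008 m and y of knuckle_mouth_right in the frame of glass_rod between -0.081 and 0.081 m and x of knuckle_mouth_left in the frame of glass_rod between -0.004 and 0.004 m and z of knuckle_mouth_left in the frame of glass_rod between 0 and 0.008 m and y of knuckle_mouth_left in the frame of glass_rod between -0.081 and 0.081 m and height (world z) of hinge_leaf below 0.028 m), for 0.2 s.
2. the leaf is lifted out of the rack, hanging on the rod (x of knuckle_mouth_right in the frame of glass_rod between -0.004 and 0.004 m and z of knuckle_mouth_right in the frame of glass_rod between 0 and 0.008 m and y of knuckle_mouth_right in the frame of glass_rod between -0.081 and 0.081 m and x of knuckle_mouth_left in the frame of glass_rod between -0.004 and 0.004 m and z of knuckle_mouth_left in the frame of glass_rod between 0 and 0.008 m and y of knuckle_mouth_left in the frame of glass_rod between -0.081 and 0.081 m and contact force between hinge_leaf and drying_rack below 0.05 N and contact force between hinge_leaf and the arm below 0.3 N and contact force between hinge_leaf and the fingers below 0.3 N and contact force between hinge_leaf and inspection_camera below 0.05 N and contact force between hinge_leaf and glass_rod above 0.2 N and contact force between the fingers and glass_rod above 1 N and height (world z) of hinge_leaf above 0.05 m), for 0.2 s.
At the end, for the whole second after the job is handed in: The held rod passes through both knuckles and alone carries the leaf; hinge_centre within 20 mm of view_point; leaf upright within 12 degrees, countersunk face towards the lens and square within 12 degrees, at rest (30 mm/s, 0.3 rad/s); the other leaf moved under 15 mm (x of knuckle_mouth_right in the frame of glass_rod between -0.004 and 0.004 m and z of knuckle_mouth_right in the frame of glass_rod between 0 and 0.008 m and y of knuckle_mouth_right in the frame of glass_rod between -0.081 and 0.081 m and x of knuckle_mouth_left in the frame of glass_rod between -0.004 and 0.004 m and z of knuckle_mouth_left in the frame of glass_rod between 0 and 0.008 m and y of knuckle_mouth_left in the frame of glass_rod between -0.081 and 0.081 m and contact force between hinge_leaf and drying_rack below 0.05 N and contact force between hinge_leaf and the arm below 0.3 N and contact force between hinge_leaf and the fingers below 0.3 N and contact force between hinge_leaf and inspection_camera below 0.05 N and contact force between hinge_leaf and glass_rod above 0.2 N and contact force between the fingers and glass_rod above 1 N and distance between hinge_centre and view_point below 0.02 m and height (world z) of hinge_centre above 0.18 m and angle between the x axis of hinge_leaf and the x axis of inspection_camera, either way round below 0.21 rad and x of lens_front in the frame of hinge_leaf above 0.05 m and angle between hinge_leaf's own z axis and vertical below 0.21 rad and linear speed of hinge_leaf below 0.03 m/s and angular speed of hinge_leaf below 0.3 rad/s and distance of mate_leaf from where it was at the start of the episode below 0.015 m and angle between mate_leaf's own z axis and vertical below 0.2 rad); the arm keeps its last pose, push and grip.
It fails at once if the gripper or arm touches the lacquered leaf (contact force between any of the fingers, the arm and hinge_leaf above 0.5 N).
It fails at once if the camera is bumped (more than 2 N) (contact force between any of the arm, the fingers, hinge_leaf, glass_rod and inspection_camera above 2 N).
It fails at once if the other hinge leaf leaves its pocket (lifted or shifted more than 15 mm) (distance of mate_leaf from where it was at the start of the episode above 0.015 m).
It fails at once if a bystander is pushed more than 30 mm (distance of any of white_dish, loupe, film_clip_a, film_clip_b, sample_pot, amber_bottle from where it was at the start of the episode above 0.03 m).
It also fails if it takes over 54 s, if anything falls off the work surface, if the arm or the gripper's body presses on something with over 40 N, if the wrist force passes 120 N, or if a joint passes its speed limit or range.

## Robot

A 7-joint arm with a two-finger parallel gripper is mounted at the origin on the work surface; the furniture and walls round the work are solid. World frame = base frame: x ahead of the robot, y to its left, z up, the work surface at z = 0. Lengths are in mm, angles in rad, forces in N, time in s.
With the tool pointing down it reaches from about 400 to 850 mm from the base axis. Payload 4.4 kg.
Tool frame: the origin (TCP) lies midway between the tips of the shut fingers; the grasp point (between the pads) lies 19 mm behind it; z points along the fingers, y is the line along which they close (so a half turn about z gives the same grasp; the last joint's range is limited). The gripper opens to 94 mm and grips with 3 to 60 N. Pads are 16 mm wide; open, the fingers measure 119 mm over their backs; the gripper's body (75 mm by 177 mm) begins 78 mm behind the grasp point.
Start: joints at [1.151, 0.628, 0.038, 1.517, -0.027, 0.996, -0.02], TCP at [225.231, -609.745, 205.478] pointing down, gripper open.
Joint ranges: [-3.06, 3.06], [-0.37, 2.12], [-1.25, 1.32], [0.18, 2.47], [-1.1, 4.24], [0.23, 1.98], [-2.94, 2.94]. Speed limits (rad/s): [2.57, 2.57, 3.14, 3.14, 3.14, 3.14, 3.14].

## Interface

Orientations are given as a 3x3 rotation matrix whose columns are the frame's x, y, z axes.
In Python, from rig import sense, capture, camera_info, job gives the robot as it stands.
- The arm moves only by the tool drive_tool, never from a script. Its argument "steps" is a list of rows, each a list of 3 entries, a list of its own where there are three numbers: the shift along the world's x, y, z in m, then the turn about the world's z in degrees, then the finger opening in m, from 0 to 0.094. In form: [[[dx, dy, dz], twist, claw], ...]. A call has 1 to 5 rows; each row is the pose to reach, as a shift and turn from the pose commanded when the call began; what a row does not reach only later rows make up. A row lasts 1/8 s, in which the tool goes at most 62.5 mm and 10.7 degrees, less where a joint would pass 70% of its speed; a pose out of reach is approached as far as the arm can. A call with a gripper value outside its range is refused whole. The fingers move at their own pace and stop on an object; "grip_force" is the grip in N (left out, the last holds). Time passes only in rows, so rows that repeat a pose let the fingers close. It gives the time, the measured TCP pose, the force, the opening and the grip force at its end, in the units of the state.
- sense(): the state, without advancing time (a new reading comes with each control period).
- capture(name): name is "side" or "top" or "wrist"; returns (picture, depth): 420x560x3 uint8, red, green, blue; 420x560 float32, mm along the optical axis (not along the pixel's ray), 0 where there is no reading.
- camera_info(name): a dict with "fx", "fy", "cx", "cy" (pixels), "R" (3x3) and "t" (3): a world point X has camera coordinates R X + t; the wrist camera has in their place "mount" (4x4, takes a point from camera to tool coordinates, whose origin is the TCP and whose axes are the flange's). Camera axes: x right, y down, z forward; pixel columns grow to the right and rows downward; lengths in mm; the calibration is good to about 2 mm. A picture is of the moment at which its call begins: read the wrist's pose just before it. camera_info takes no time and is no camera call.
- job.close_job(): hands the job in; it is judged then, once.
The state is a dict: "time": time; "joints": joint angles; "joint_vel": joint speeds; "tau": joint torques, N m; "ee_pos": TCP position; "orientation": TCP orientation; "force": force on the tool from outside, world axes, zero at the start; "wrist_torque": the same for the moment, N m; "width": finger opening in mm; "grip_force": force on a finger pad.
Only numpy, scipy, OpenCV 4.12 (cv2) and the standard library are available. Lean on these libraries where they do the work, as an engineer would, in place of code of your own. Each camera call takes 0.05 s, during which the arm holds its last target. There are 200 camera calls.

## Working session

There is one attempt and no reset: what is moved stays moved. The work goes in short steps, Python scripts to look and compute and a tool call to move; the robot and the scene stay as the last step left them, time stands still between calls to the robot, and variables do not carry over. Pictures are saved under pics/ and viewed, at most 10 in all, crops included, and the job is handed in when it is done.

Besides the shell and the picture viewer there is one more tool, called as a command line: name --argument value ..., lists and objects as JSON in quotes. drive_tool: Moves the arm, as the interface text tells. Its arguments: {"type":"object","properties":{"steps":{"type":"array","items":{"type":"array"}},"grip_force":{"type":"number"}},"required":["steps"]}

```bash
mkdir -p pics; cat > h.py <<'E'
import numpy as np, cv2
from rig import sense, capture, camera_info, job
def cap(n):
    s=sense(); p,d=capture(n); c=camera_info(n)
    if n=='wrist':
        M=np.array(c['mount']); T=np.eye(4); T[:3,:3]=s['orientation']; T[:3,3]=s['ee_pos']; W=T@M
    else:
        W=np.eye(4); R=np.array(c['R']); W[:3,:3]=R.T; W[:3,3]=-R.T@np.array(c['t'])
    return p,d,c,W
def rays(uv,c,W):
    uv=np.atleast_2d(uv).astype(float)
    r=np.c_[(uv[:,0]-c['cx'])/c['fx'],(uv[:,1]-c['cy'])/c['fy'],np.ones(len(uv))]
    return W[:3,3],r@W[:3,:3].T
def onz(uv,z,c,W):
    o,r=rays(uv,c,W); return o+r*((z-o[2])/r[:,2])[:,None]
def cloud(d,c,W):
    v,u=np.mgrid[:d.shape[0],:d.shape[1]]
    o,r=rays(np.c_[u.ravel(),v.ravel()],c,W)
    P=o+r*d.reshape(-1,1); P[d.ravel()==0]=np.nan
    return P.reshape(*d.shape,3)
def save(n,p): cv2.imwrite(f'pics/{n}.png',cv2.cvtColor(p,cv2.COLOR_RGB2BGR))
E
cat > a.py <<'E'
from h import *
for n in ('top','side'):
    p,d,c,W=cap(n); save(n,p); np.savez(n+'.npz',p=p,d=d,W=W,k=[c[x] for x in('fx','fy','cx','cy')])
    print(n,W.round(2).tolist(),[c[x] for x in('fx','fy','cx','cy')])
s=sense();print(s['time'],s['ee_pos'],s['orientation'],s['width'],camera_info('wrist')['mount'])
E
python3 a.py
```

```text
top [[0.02, -1.0, 0.08, 326.19], [-1.0, -0.02, -0.01, 38.51], [0.01, -0.08, -1.0, 1819.17], [0.0, 0.0, 0.0, 1.0]] [520.5572418889575, 520.5572418889575, 277.112735829922, 213.25468851153735]
side [[1.0, -0.03, 0.03, 438.17], [-0.04, -0.36, 0.93, -1146.79], [-0.01, -0.93, -0.36, 587.19], [0.0, 0.0, 0.0, 1.0]] [421.9082217127377, 421.9082217127377, 268.8056037632014, 209.21470359330868]
0.1 [ 225.01938437 -609.19328373  204.66260666] [[ 9.38057739e-01  3.46478444e-01 -6.05158652e-04]
 [ 3.46478970e-01 -9.38056510e-01  1.51873799e-03]
 [-4.14630362e-05 -1.63433868e-03 -9.99998664e-01]] 93.69450233999198 [[ 2.72145878e-04 -9.72284876e-01 -2.33799156e-01  6.68325355e+01]
 [ 9.99999659e-01  8.24196720e-05  8.21262095e-04 -4.14386030e-01]
 [-7.79231065e-04 -2.33799300e-01  9.72284568e-01 -1.79659945e+02]
 [ 0.00000000e+00  0.00000000e+00  0.00000000e+00  1.00000000e+00]]
```

View pics/top.png

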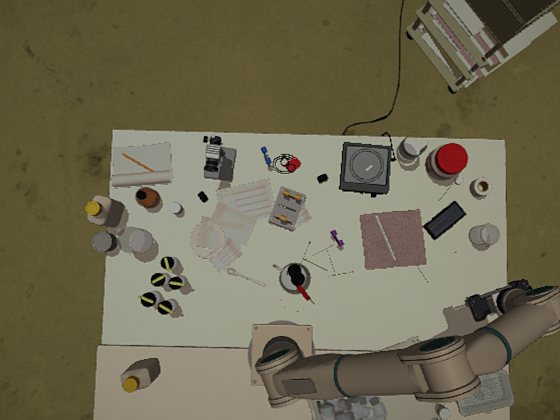

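View pics/side.png

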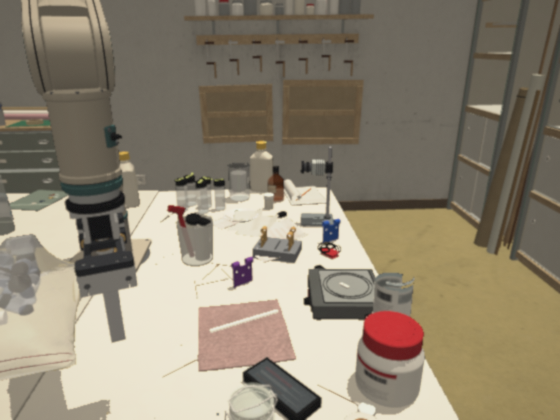

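The top view shows the rack at (288,208) with two brass leaves at about (292,195) and (284,222). The towel is at (393,240) with a pale rod from (376,215) to (396,262), the inspection camera is near (217,155), and the decoy leaves are blue (266,155) and purple (337,238). I'll enlarge the rack and towel.

```bash
python3 - <<'E'
import cv2,numpy as np
t=cv2.imread('pics/top.png');s=cv2.imread('pics/side.png')
a=cv2.resize(t[180:280,260:460],(800,400),interpolation=cv2.INTER_CUBIC)
b=cv2.resize(s[220:270,240:340],(400,200),interpolation=cv2.INTER_CUBIC)
e=cv2.resize(s[295:365,190:330],(400,200),interpolation=cv2.INTER_CUBIC)
cv2.imwrite('pics/crop1.png',np.vstack([a,np.hstack([b,e])]))
E
```

```text
(no output)
```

View pics/crop1.png

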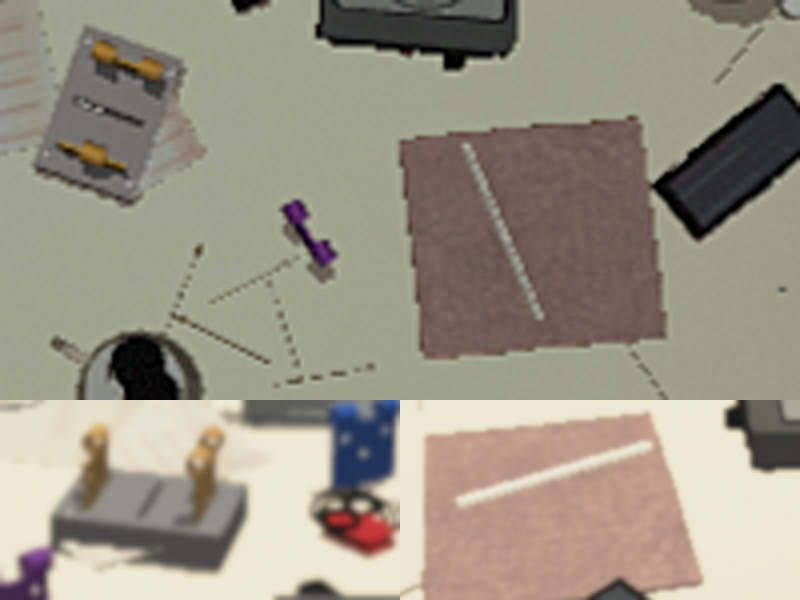

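The upper leaf, top pixels (285–300,193–198), has two knuckles, so it is hinge_leaf. The lower one at (283,219) has a single central knuckle, so it is mate_leaf. The blue and purple leaves don't count. The only rod on the towel runs from (376,216) to (395,259). Next are coarse positions.

```bash
cat > b.py <<'E'
from h import *
def ld(n):
    z=np.load(n+'.npz'); return z['p'],z['d'],dict(zip(('fx','fy','cx','cy'),z['k'])),z['W']
p,d,c,W=ld('top'); hsv=cv2.cvtColor(p,cv2.COLOR_RGB2HSV)
P=cloud(d,c,W)
m=np.zeros(d.shape,bool); m[212:264,366:412]=1
g=p.min(2); th=(g>120)&m; v,u=np.nonzero(th); 
X=onz(np.c_[u,v],11,c,W)[:,:2]; mu=X.mean(0); _,_,V=np.linalg.svd(X-mu); t=(X-mu)@V[0]
print('rod',len(u),mu,V[0],t.min(),t.max(),np.degrees(np.arctan2(V[0][1],V[0][0])))
br=(hsv[...,0]>12)&(hsv[...,0]<28)&(hsv[...,1]>140)&(hsv[...,2]>80)
br[:180]=0;br[235:]=0;br[:,:265]=0;br[:,315:]=0
n,l,st,ce=cv2.connectedComponentsWithStats(br.astype('uint8'))
for i in range(1,n):
    if st[i,4]<8: continue
    v,u=np.nonzero(l==i); X=onz(np.c_[u,v],80,c,W)[:,:2]; _,_,V=np.linalg.svd(X-X.mean(0)); print('brass',st[i],X.mean(0),V[0],np.ptp((X-X.mean(0))@V[0]))
# camera region heights
sub=P[125:190,195:245]; h=sub[...,2]
for lo,hi in((170,300),(5,40)):
    k=(h>lo)&(h<hi); q=sub[k]; print('cam',lo,k.sum(),np.nanmean(q,0),np.nanmin(q,0),np.nanmax(q,0))
    if k.sum()>5: print(cv2.minAreaRect(q[:,:2].astype(np.float32)))
# rack
r=P[185:235,262:312]; k=(r[...,2]>20)&(r[...,2]<40); print('rack',k.sum(),cv2.minAreaRect(r[k][:,:2].astype(np.float32)))
# tall things
for y0 in range(0,1): pass
E
python3 b.py
```

```text
rod 94 [ 425.57736406 -342.4327672 ] [-0.89596059 -0.44413356] -85.34902215514273 104.41482826084359 -153.63208248992711
brass [283 190  17  10  52] [537.77061043 -20.27081819] [0.34164769 0.9398281 ] 58.024811124702836
brass [278 215  10   6  31] [458.93435175   7.28492748] [-0.36973625 -0.92913675] 31.6812463101424
cam 170 521 [647.09575283 231.46419991 217.84793739] [592.40945926 206.68525091 170.05570535] [702.43782248 263.04834582 277.57723679]
((647.7138061523438, 233.70701599121094), (111.33901977539062, 55.01038360595703), 1.905766248703003)
cam 5 873 [639.8011423  217.34705261  12.27010577] [558.90809893 143.17038391   5.01307247] [764.61199879 321.62216697  39.95497412]
((661.5401611328125, 232.67453002929688), (206.02528381347656, 173.3543701171875), 1.792102336883545)
rack 925 ((506.2414245605469, -10.061080932617188), (172.80001831054688, 145.69065856933594), 11.678422927856445)
```

drive_tool --steps '[[[0.04, 0.05, 0.02], 6, 0.06], [[0.08, 0.1, 0.02], 6, 0.06], [[0.12, 0.148, 0.02], 6, 0.06], [[0.16, 0.197, 0.02], 6, 0.06], [[0.19, 0.235, 0.02], 6, 0.06]]'

```text
time: 0.72
ee_pos: [416.5, -372.4, 225.3]
orientation: [[0.896, 0.444, 0.0], [0.444, -0.896, 0.001], [0.0, -0.001, -1.0]]
force: [0.0, -0.3, -0.7]
width: 59.9
grip_force: 0.0
```

```bash
cat > rod.py <<'E'
from h import *
p,d,c,W=cap('wrist'); save('w_rod',p); s=sense(); print(s['ee_pos'],s['width'],s['force'],s['time'])
hsv=cv2.cvtColor(p,cv2.COLOR_RGB2HSV)
m=((hsv[...,1]<45)&(hsv[...,2]>130)).astype('uint8')
n,l,st,ce=cv2.connectedComponentsWithStats(m)
for i in range(1,n):
    if st[i,4]<300: continue
    k=(l==i); v,u=np.nonzero(k); X=onz(np.c_[u,v],11,c,W)[:,:2]
    r=cv2.minAreaRect(X.astype(np.float32))
    print(st[i],np.round(r[0],1),np.round(r[1],1),round(r[2],2), np.median(cloud(d,c,W)[k][:,2]).round(1))
    if max(r[1])>130 and min(r[1])<25: print(cv2.boxPoints(r).round(1).tolist())
E
python3 rod.py
```

```text
[ 422.7479147  -364.35821573  225.20729715] 60.00698950500201 [2.98181307 5.79501    0.36012762] 0.775
[    0     0   560   302 97030] [ 441.4 -352.5] [365.5 745.2] 26.97 nan
[ 281    0   69   33 1091] [ 607.1 -317.1] [32. 75.] 26.35 nan
[513   0  37  76 918] [ 694.7 -539.3] [79.1 23.8] 13.79 nan
[260 119  11 132 857] [ 408. -351.] [166.3   9.2] 23.85 nan
[[330.1000061035156, -380.3999938964844], [333.79998779296875, -388.79998779296875], [485.8999938964844, -321.6000061035156], [482.20001220703125, -313.20001220703125]]
[  0 148  25  64 966] [273.3 -64.3] [80.9 29.5] 14.55 nan
[220 261  51  41 785] [ 275.6 -387.2] [65.2 60. ] 9.2 nan
[ 197  337  182   39 5790] [ 201.3 -486. ] [ 63.2 264.4] 26.34 nan
```

View pics/w_rod.png

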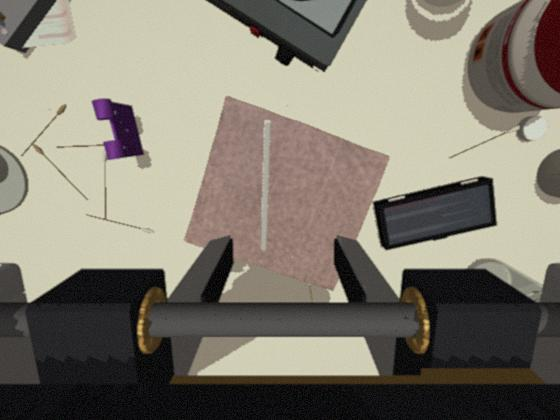

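The wrist view shows the rod on the towel from (267,120) to (263,250), measuring 166 mm as specified. The arm was still settling, so I'll shift towards the grip point and measure again at rest.

drive_tool --steps '[[[-0.02, 0.0, -0.02], -2.5, 0.06], [[-0.04, 0.0, -0.04], -2.5, 0.06], [[-0.05, 0.0, -0.05], -2.5, 0.06], [[-0.05, 0.0, -0.05], -2.5, 0.06], [[-0.05, 0.0, -0.05], -2.5, 0.06]]'

```text
time: 1.4
ee_pos: [366.4, -375.2, 176.1]
orientation: [[0.915, 0.403, 0.002], [0.403, -0.915, -0.001], [0.001, 0.001, -1.0]]
force: [-0.2, -0.4, 0.5]
width: 59.9
grip_force: 0.0
```

```bash
python3 rod.py; python3 rod.py | head -1;python3 -c "
from h import *
s=sense();print(s['orientation'],s['joint_vel'])"
```

```text
[ 366.51831121 -375.17907337  176.13899692] 59.8632672560592 [ 1.02999679  0.47696273 -0.88568735] 1.45
[    0     0   560   303 98859] [ 397.4 -355.6] [321.1 652.2] 24.59 nan
[ 273   70   10  158 1293] [ 407.8 -350.5] [165.4   9.8] 23.76 nan
[[330.1000061035156, -379.3999938964844], [334.1000061035156, -388.29998779296875], [485.5, -321.70001220703125], [481.5, -312.70001220703125]]
[ 219  237  119   66 2634] [ 283.8 -405.3] [ 82.  141.8] 23.73 nan
[ 221  337  158   39 4768] [ 188.1 -477.1] [ 55.3 200.5] 23.69 nan
[ 366.39645179 -375.11729166  176.09333173] 59.81936141338355 [ 0.40356689 -0.14980699  0.12403358] 1.5
[[ 9.14897404e-01  4.03683341e-01  1.58135600e-03]
 [ 4.03685061e-01 -9.14897495e-01 -9.72254015e-04]
 [ 1.05429589e-03  1.52788247e-03 -9.99998277e-01]] [-0.00107332  0.00042751  0.00226888  0.00472721  0.00148505 -0.00218296
  0.00076914]
```

drive_tool --steps '[[[-0.007, 0.003, -0.05], 0, 0.04], [[-0.007, 0.003, -0.1], 0, 0.04], [[-0.007, 0.003, -0.14], 0, 0.04], [[-0.007, 0.003, -0.155], 0, 0.04], [[-0.007, 0.003, -0.16], 0, 0.04]]'

```text
time: 2.12
ee_pos: [358.7, -371.9, 15.4]
orientation: [[0.915, 0.403, 0.0], [0.403, -0.915, -0.0], [0.0, 0.0, -1.0]]
force: [-0.2, -0.2, -0.2]
width: 39.9
grip_force: 0.0
```

drive_tool --steps '[[[0, 0, -0.004], 0, 0.04], [[0, 0, -0.006], 0, 0.04], [[0, 0, -0.007], 0, 0.04], [[0, 0, -0.007], 0, 0.04]]'

```text
time: 2.62
ee_pos: [358.4, -372.0, 8.9]
orientation: [[0.915, 0.403, 0.001], [0.403, -0.915, -0.001], [0.0, 0.001, -1.0]]
force: [-0.1, -0.4, -0.4]
width: 40.0
grip_force: 0.0
```

drive_tool --steps '[[[0, 0, -0.001], 0, 0.02], [[0, 0, -0.001], 0, 0.0], [[0, 0, -0.001], 0, 0.0], [[0, 0, -0.001], 0, 0.0], [[0, 0, -0.001], 0, 0.0]]' --grip_force 20

```text
time: 3.25
ee_pos: [358.2, -371.7, 7.5]
orientation: [[0.915, 0.403, 0.0], [0.403, -0.915, 0.0], [0.0, -0.0, -1.0]]
force: [0.8, 0.8, -0.3]
width: 7.5
grip_force: 20.0
```

drive_tool --steps '[[[0, 0, 0], 0, 0.0], [[0, 0, 0], 0, 0.0], [[0, 0, 0.01], 0, 0.0], [[0, 0, 0.03], 0, 0.0], [[0, 0, 0.05], 0, 0.0]]' --grip_force 50

```text
time: 3.88
ee_pos: [358.2, -371.7, 58.5]
orientation: [[0.915, 0.403, 0.0], [0.403, -0.915, -0.0], [0.0, 0.0, -1.0]]
force: [1.2, -0.6, 0.6]
width: 6.9
grip_force: 50.0
```

drive_tool --steps '[[[0.01, 0.01, 0.05], 0, 0.0], [[0.035, 0.045, 0.09], 10, 0.0], [[0.07, 0.09, 0.122], 20, 0.0], [[0.105, 0.14, 0.122], 30, 0.0], [[0.14, 0.19, 0.122], 40, 0.0]]'

```text
time: 4.5
ee_pos: [499.5, -180.5, 181.1]
orientation: [[0.437, 0.899, 0.002], [0.899, -0.437, -0.001], [-0.0, 0.003, -1.0]]
force: [1.0, -0.6, 0.0]
width: 7.1
grip_force: 50.0
```

drive_tool --steps '[[[0.025, 0.035, 0], 6, 0.0], [[0.04, 0.056, 0], 6, 0.0], [[0.04, 0.056, 0], 6, 0.0], [[0.04, 0.056, 0], 6, 0.0]]'

```text
time: 5.0
ee_pos: [537.2, -127.2, 179.7]
orientation: [[0.347, 0.938, -0.001], [0.938, -0.347, -0.001], [-0.001, -0.0, -1.0]]
force: [-0.2, -0.5, -0.9]
width: 7.3
grip_force: 50.0
```

```bash
cat > leaf.py <<'E'
from h import *
import sys
p,d,c,W=cap('wrist'); save(sys.argv[1],p); np.savez(sys.argv[1]+'.npz',p=p,d=d,W=W,k=[c[x] for x in('fx','fy','cx','cy')])
s=sense(); print(s['time'],s['ee_pos'],s['width'],s['grip_force'],np.abs(s['joint_vel']).max(),c['fx'])
hsv=cv2.cvtColor(p,cv2.COLOR_RGB2HSV); P=cloud(d,c,W)
m=((hsv[...,0]>10)&(hsv[...,0]<30)&(hsv[...,1]>120)&(hsv[...,2]>60)).astype('uint8')
n,l,st,ce=cv2.connectedComponentsWithStats(m)
for i in range(1,n):
    if st[i,4]<150: continue
    q=P[l==i]; print(st[i],np.nanmean(q,0).round(1),np.nanmax(q[:,2]).round(1),np.isfinite(q[:,0]).mean().round(2))
E
python3 leaf.py wA
```

```text
5.05 [ 537.15404921 -127.55049857  179.62691387] 7.14135691099654 49.99703049659729 0.008116715661291976 316.6204793006912
[ 234   53   23   77 1172] [542.6 -19.5  76.8] 85.2 1.0
[ 135   60   36   72 1546] [464.1   6.   62.1] 85.0 1.0
[259 287   8  67 356] [541.8 -99.7 296.8] 302.5 1.0
[300 288   8  66 336] [ 550.3 -103.7  295.8] 300.0 1.0
[  41  369  372   15 3166] [ 539.3 -107.7  304.1] 306.9 1.0
```

View pics/wA.png

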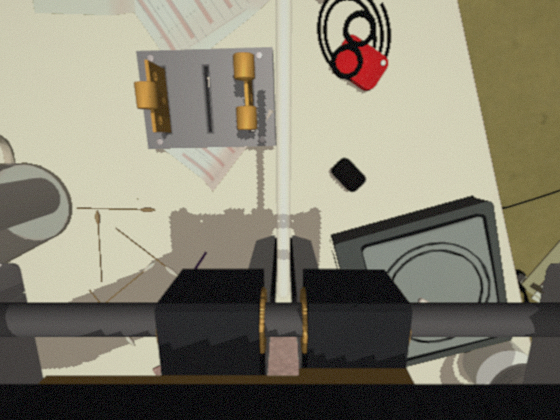

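The two-knuckle leaf is at (246,92), with knuckles at (244,66) and (246,118). The mate is at (148,95), and the held rod runs up column ~285 to the top edge. Next I'll measure the bore axis by casting the knuckle silhouette mid-lines onto z=74, along with the rod line in the tool frame.

```bash
cat > ax.py <<'E'
from h import *
import sys
z=np.load(sys.argv[1]+'.npz'); p,d,W=z['p'],z['d'],z['W']; c=dict(zip(('fx','fy','cx','cy'),z['k']))
hsv=cv2.cvtColor(p,cv2.COLOR_RGB2HSV); P=cloud(d,c,W)
cy=int(sys.argv[2]);lo,hi,a,b=[int(x) for x in sys.argv[3:7]]
m=((hsv[...,0]>10)&(hsv[...,0]<30)&(hsv[...,1]>120)&(hsv[...,2]>60))
m[:a]=0;m[b:]=0;m[:,:lo]=0;m[:,hi:]=0
mid=[];
for r in range(a,b):
    u=np.nonzero(m[r])[0]
    if len(u): print(r,u.min(),u.max(),end='; ')
    if len(u)and u.max()-u.min()>=cy: mid.append(((u.min()+u.max())/2,r))
mid=np.array(mid); X=onz(mid,74,c,W)[:,:2]
mu=X.mean(0);_,_,V=np.linalg.svd(X-mu);v=V[0]*np.sign(V[0][1]);t=(X-mu)@v
print('\naxis',mu,v,'deg',np.degrees(np.arctan2(v[1],v[0])),t.min(),t.max(),'mid',mu+v*(t.min()+t.max())/2,'res',((X-mu)@np.array([-v[1],v[0]])).std())
q=P[m]; print('top z',np.nanpercentile(q[:,2],[50,90,98]))
# rack top plane check
k=(P[...,2]>24)&(P[...,2]<38); print('rack z',np.median(P[k][:,2]))
# rod in tool frame, plane z_tool=-3.5
M=np.array(camera_info('wrist')['mount']); g=hsv[...,2].astype(int); L=[]
for r in range(2,200,2):
    e=cv2.Sobel(p[r:r+1].astype(np.float32).mean(2),cv2.CV_32F,1,0,ksize=3)[0] if 0 else np.gradient(cv2.GaussianBlur(p.mean(2).astype(np.float32),(1,5),0)[r])
    w=np.abs(e[270:300]); i=np.argsort(w)[::-1][:4]; L.append((r,*(np.sort(i)+270)))
print(L[::10])
E
python3 ax.py wA 14 225 262 45 140
python3 - <<'E'
import numpy as np
p=np.load('wA.npz')['p']
for r in (0,10,30,100,150,170,190,215,230): print(r,p[r,272:300].mean(1).astype(int))
E
```

```text
53 236 249; 54 234 251; 55 234 252; 56 234 253; 57 234 253; 58 234 253; 59 234 253; 60 234 253; 61 234 253; 62 234 253; 63 234 253; 64 234 253; 65 234 253; 66 234 253; 67 234 253; 68 234 253; 69 234 253; 70 234 253; 71 234 253; 72 234 253; 73 234 253; 74 234 253; 75 234 253; 76 234 253; 77 234 253; 78 235 253; 79 237 251; 80 243 251; 81 244 251; 82 244 250; 83 244 250; 84 244 250; 85 244 251; 86 244 249; 87 244 251; 88 244 251; 89 244 251; 90 244 250; 91 245 251; 92 245 251; 93 245 251; 94 245 251; 95 245 252; 96 245 251; 97 245 251; 98 245 252; 99 245 252; 100 245 252; 101 245 252; 102 245 252; 103 245 252; 104 245 252; 105 245 252; 106 241 253; 107 237 255; 108 237 255; 109 237 255; 110 237 255; 111 237 255; 112 237 255; 113 237 255; 114 237 255; 115 237 255; 116 237 255; 117 237 255; 118 237 255; 119 237 255; 120 237 256; 121 237 256; 122 237 256; 123 237 256; 124 237 256; 125 237 255; 126 237 256; 127 237 256; 128 238 255; 129 239 251; 
axis [542.11196598 -18.61938838] [0.32271654 0.94649566] deg 71.17271026032958 -30.918965768567347 28.37254809599043 mid [541.70108042 -19.824475
[... 1129 characters left out ...]
137 165 184 187 197 196 207 207 206 209 212 209 208 206 202 194
 184 188 195 207 200 200 207 202 203 199]
150 [196 200 204 198 186 186 197 204 206 212 208 212 209 208 206 207 200 190
 187 193 201 204 201 202 202 203 202 200]
170 [201 200 199 197 180 184 198 206 209 210 212 211 213 209 209 206 199 188
 188 194 203 204 205 199 202 203 203 201]
190 [204 199 202 194 182 181 195 202 205 210 209 210 210 207 207 208 202 195
 193 202 202 202 202 202 202 203 205 200]
215 [132 145 143 135 131 141 163 167 170 171 168 171 172 168 167 173 171 155
 136 132 131 141 144 134 131 132 133 130]
230 [142 179 199 201 189 188 199 205 207 209 209 213 208 209 210 203 196 191
 191 204 200 173 139 128 134 131 137 130]
```

```bash
cat > rodt.py <<'E'
from h import *
import sys
z=np.load(sys.argv[1]+'.npz'); d=z['d']; p=z['p'].mean(2); c=dict(zip(('fx','fy','cx','cy'),z['k'])); M=np.array(camera_info('wrist')['mount'])
P=cloud(d,c,M); print(c['cx'],c['cy'])
from scipy.ndimage import gaussian_filter
g=gaussian_filter(p,(3,0.7)); L=[]
for r in range(0,235,5):
    l=272+np.argmin(g[r,272:281]); h=285+np.argmin(g[r,285:295])
    o,q=rays([(l+h)/2,r],c,M); x=(o+q*((-3.5-o[2])/q[:,2])[:,None])[0]
    L.append((r,l,h,x[0],x[1],*P[r,283]))
L=np.array(L); print(L[::4].round(1)); f=np.polyfit(L[:,3],L[:,4],1);print('y=a x+b',f,np.degrees(f[0]))
print('depth line z(x)',np.polyfit(L[:,5],L[:,7],1))
E
python3 rodt.py wA
```

```text
283.0241762669582 210.6952782662716
[[  0.  276.  291.  131.8  -0.4 130.1  -0.6  -8.1]
 [ 20.  276.  291.  122.9  -0.4 121.7  -0.6  -7.4]
 [ 40.  276.  290.  113.8  -0.6 112.7  -0.6  -7.7]
 [ 60.  272.  290.  104.5  -1.7 103.5  -0.6  -8.1]
 [ 80.  273.  290.   94.9  -1.4  94.2  -0.6  -7.9]
 [100.  273.  290.   85.   -1.4  84.5  -0.6  -8.4]
 [120.  274.  290.   74.8  -1.2  74.7  -0.6  -7.4]
 [140.  275.  290.   64.4  -0.9  64.4  -0.6  -7.7]
 [160.  276.  290.   53.6  -0.6  54.   -0.6  -8.3]
 [180.  276.  290.   42.5  -0.6  43.   -0.6  -7. ]
 [200.  276.  289.   31.1  -0.9  31.8  -0.6  -6.9]
 [220.  272.  294.   19.4  -0.6  20.6  -0.6  -8. ]]
y=a x+b [ 5.75855399e-04 -1.04038259e+00] 0.03299408398380647
depth line z(x) [ 2.97768518e-03 -7.97664495e+00]
```

The rod is level and on the tool x axis (y −0.5, axis 3.8 mm behind the TCP). To confirm the alignment at equal depth, I'll lower the rod beside the leaf on its far side, 45 mm clear, and measure both in one picture.

drive_tool --steps '[[[0.015, -0.0015, 0], 1.5, 0.0], [[0.015, -0.0015, -0.04], 1.5, 0.0], [[0.015, -0.0015, -0.08], 1.5, 0.0], [[0.015, -0.0015, -0.105], 1.5, 0.0], [[0.015, -0.0015, -0.105], 1.5, 0.0]]'

```text
time: 5.68
ee_pos: [550.9, -128.6, 73.0]
orientation: [[0.323, 0.946, -0.004], [0.946, -0.323, 0.0], [-0.001, -0.004, -1.0]]
force: [0.3, 0.3, -0.9]
width: 7.1
grip_force: 50.0
```

drive_tool --steps '[[[0, 0, 0], 0, 0.0], [[0, 0, 0], 0, 0.0]]'

```text
time: 5.92
ee_pos: [554.1, -127.8, 75.9]
orientation: [[0.322, 0.947, 0.002], [0.947, -0.322, -0.001], [0.0, 0.003, -1.0]]
force: [-0.2, 0.5, -0.6]
width: 7.5
grip_force: 50.0
```

```bash
python3 leaf.py wB; python3 rodt.py wB
```

```text
5.975 [ 554.02125939 -127.6512268    75.75614411] 7.501036741514032 49.99713957309723 0.004462594496107764 316.6204793006912
[ 177    8   43  126 3688] [543.8 -18.8  73.4] 85.6 1.0
[  16   19   83  115 5656] [464.5   6.5  59.5] 84.8 1.0
[259 287   8  67 356] [ 557.6 -100.2  192.9] 197.7 1.0
[300 288   8  66 330] [ 566.2 -104.   192.2] 196.2 1.0
[  40  369  372   15 3279] [ 554.4 -108.1  200.3] 203.0 1.0
283.0241762669582 210.6952782662716
[[  0.  276.  291.  131.8  -0.4 130.1  -0.6  -8. ]
 [ 20.  276.  291.  122.9  -0.4 121.7  -0.6  -7.4]
 [ 40.  276.  290.  113.8  -0.6 112.5  -0.6  -8.7]
 [ 60.  276.  290.  104.5  -0.6 103.6  -0.6  -7.8]
 [ 80.  272.  290.   94.9  -1.7  94.4  -0.6  -6.3]
 [100.  272.  290.   85.   -1.7  84.5  -0.6  -8.4]
 [120.  272.  290.   74.8  -1.7  74.7  -0.6  -7.9]
 [140.  272.  290.   64.4  -1.7  64.4  -0.6  -6.8]
 [160.  272.  290.   53.6  -1.7  54.   -0.6  -7.8]
 [180.  272.  289.   42.6  -2.   43.   -0.6  -6.7]
 [200.  272.  289.   31.1  -2.   31.9  -0.6  -7.3]
 [220.  272.  290.   19.4  -1.8  20.6  -0.6  -7.9]]
y=a x+b [ 0.01214524 -2.319525  ] 0.6958708224105551
depth line z(x) [-1.76528127e-03 -7.48665834e+00]
```

View pics/wB.png

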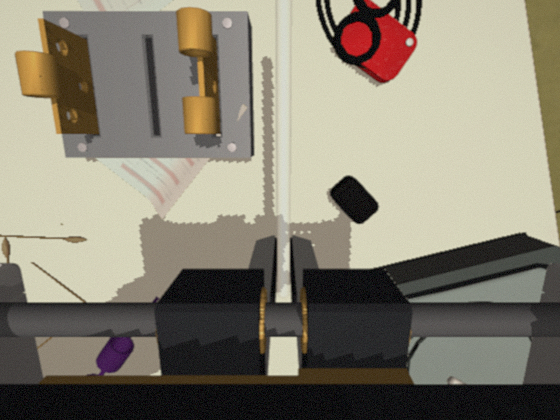

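The rod is at column 283, clear of the leaf, whose knuckles are at (194,32) and (200,115). I'll re-measure the axis from this frame at equal depth.

```bash
python3 ax.py wB 30 170 222 2 140 | tr ';' '\n' | awk 'NR%6==1||/axis|top|rack/'
python3 - <<'E'
from h import *
z=np.load('wB.npz');p=z['p'];W=z['W'];c=dict(zip(('fx','fy','cx','cy'),z['k']))
hsv=cv2.cvtColor(p,cv2.COLOR_RGB2HSV)
P=cloud(z['d'],c,W)
m=((hsv[...,0]>10)&(hsv[...,0]<30)&(hsv[...,1]>120)&(hsv[...,2]>60)); m[:,:170]=0; m[:,222:]=0
q=P[m]; u=np.array([.3223,.9466]); 
o=np.array([541.7,-19.8]); t=(q[:,:2]-o)@u; n=(q[:,:2]-o)@[.9466,-.3223]
for lo,hi in((-28,-14),(12,26)):
    k=(t>lo)&(t<hi)&(q[:,2]>74)
    A=np.c_[n[k],q[k,2],np.ones(k.sum())]; s=np.linalg.lstsq(A,-(n[k]**2+q[k,2]**2),rcond=None)[0]
    print(k.sum(),'circle n,z',-s[:2]/2,'r',np.sqrt((s[0]**2+s[1]**2)/4-s[2]),'top',np.percentile(q[k,2],[95,99]))
print('rod top z world',np.median(P[20:190:5,283,2]), 'lateral', )
k=P[60:180:5,283,:2]; print(((k-o)@[.9466,-.3223]).mean())
E
```

```text
8 182 197
 14 177 209
 20 177 210
 26 178 210
 32 178 211
 38 178 213
 44 179 215
 50 179 215
 56 191 216
 62 198 216
 68 198 216
 74 198 216
 80 198 216
 86 199 217
 92 200 217
 98 183 217
 104 183 218
 110 184 218
 116 184 218
 122 184 218
 128 185 219
 
axis [542.78128574 -18.34476761] [0.30517079 0.95229764] deg 72.23156069417212 -31.350451223238462 28.287255011118248 mid [542.31388674 -19.80330486] res 0.42899768315030573
top z [80.67618783 83.23960379 83.96783465]
rack z 30.35021531744283
901 circle n,z [ 0.60653955 75.28235827] r 8.08176506717339 top [83.79154472 84.30222798]
1063 circle n,z [ 0.57994346 75.45236035] r 7.9396731460053145 top [83.69708087 84.38524281]
rod top z world 83.48215698735412 lateral
45.88446703182276
```

Both knuckles fit at n≈+0.6, which confirms the 71.2° axis, and the axis height is ≈74.6. I'll retreat along the rod, shift onto the axis, and lower.

drive_tool --steps '[[[-0.014, -0.042, 0], 0, 0.0], [[-0.0284, -0.0833, 0], 0, 0.0], [[-0.05, -0.0758, 0], 0, 0.0], [[-0.0713, -0.0687, -0.0049], 0, 0.0], [[-0.0713, -0.0687, -0.0049], 0, 0.0]]'

```text
time: 6.6
ee_pos: [480.7, -195.8, 70.1]
orientation: [[0.321, 0.947, -0.001], [0.947, -0.321, -0.0], [-0.0, -0.001, -1.0]]
force: [-0.2, 0.0, 0.0]
width: 7.0
grip_force: 50.0
```

drive_tool --steps '[[[0, 0, 0], 0, 0.0], [[0, 0, 0], 0, 0.0], [[0, 0, 0], 0, 0.0]]'

```text
time: 6.98
ee_pos: [482.7, -196.1, 69.7]
orientation: [[0.321, 0.947, 0.001], [0.947, -0.321, -0.0], [0.0, 0.001, -1.0]]
force: [0.2, -0.2, 0.0]
width: 7.4
grip_force: 50.0
```

```bash
cat > st.py <<'E'
from h import *
s=sense(); e=np.array(s['ee_pos']); R=np.array(s['orientation']); a=np.radians(71.17); u=np.array([np.cos(a),np.sin(a)]); n=np.array([u[1],-u[0]])
q=e[:2]-[542.3,-20.0]
print(s['time'],e.round(2),'ang',np.degrees(np.arctan2(R[1,0],R[0,0])).round(2),'s',(q@u).round(2),'n tcp(want +0.6: rod y_tool -.6)',(q@n).round(2),'F',np.round(s['force'],2),'Rz',R[2].round(4))
E
python3 st.py
```

```text
6.975 [ 482.66 -196.06   69.66] ang 71.28 s -185.88 n tcp(want +0.6: rod y_tool -.6) 0.37 F [ 0.22 -0.17  0.03] Rz [ 1.e-04  7.e-04 -1.e+00]
```

drive_tool --steps '[[[0, 0, 0.001], 0, 0.0], [[0.0035, 0.0095, 0.001], 0, 0.0], [[0.0067, 0.019, 0.001], 0, 0.0], [[0.0083, 0.0237, 0.001], 0, 0.0], [[0.0083, 0.0237, 0.001], 0, 0.0]]'

```text
time: 7.6
ee_pos: [490.5, -171.5, 70.6]
orientation: [[0.32, 0.947, 0.0], [0.947, -0.32, 0.0], [0.0, 0.0, -1.0]]
force: [0.1, 0.3, -0.4]
width: 7.0
grip_force: 50.0
```

```bash
python3 st.py; python3 - <<'E'
from h import *
p,d,c,W=cap('side'); save('side2',cv2.resize(p[205:285,230:350],(720,480),interpolation=cv2.INTER_CUBIC))
E
```

```text
7.6 [ 490.49 -171.46   70.6 ] ang 71.35 s -160.08 n tcp(want +0.6: rod y_tool -.6) -0.16 F [ 0.06  0.3  -0.4 ] Rz [ 2.e-04  0.e+00 -1.e+00]
```

View pics/side2.png

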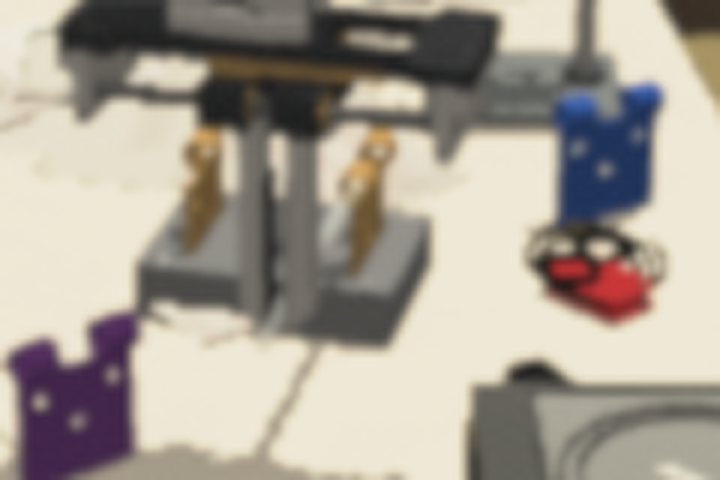

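The side crop shows the rod end entering the front knuckle at about (345,190), with no force reading. I'll continue slowly.

drive_tool --steps '[[[0.002, 0.004, 0], 0, 0.0], [[0.0038, 0.0093, 0], 0, 0.0], [[0.0055, 0.014, 0], 0, 0.0], [[0.007, 0.0187, 0], 0, 0.0], [[0.007, 0.0187, 0], 0, 0.0]]'

```text
time: 8.28
ee_pos: [497.4, -153.0, 70.6]
orientation: [[0.32, 0.947, 0.0], [0.947, -0.32, 0.0], [0.0, 0.0, -1.0]]
force: [-0.7, 0.5, -0.2]
width: 7.2
grip_force: 50.0
```

```bash
python3 st.py; python3 leaf.py wC; python3 - <<'E'
from h import *
z=np.load('wC.npz');p=z['p'];W=z['W'];c=dict(zip(('fx','fy','cx','cy'),z['k']))
hsv=cv2.cvtColor(p,cv2.COLOR_RGB2HSV)
P=cloud(z['d'],c,W)
m=((hsv[...,0]>10)&(hsv[...,0]<30)&(hsv[...,1]>120)&(hsv[...,2]>60)); m[150:]=0
q=P[m]; a=np.radians(71.17);u=np.array([np.cos(a),np.sin(a)]); nn=np.array([u[1],-u[0]])
o=np.array([542.3,-20.0]); t=(q[:,:2]-o)@u; n=(q[:,:2]-o)@nn
for lo,hi in((-30,-11),(11,30)):
    k=(t>lo)&(t<hi)&(q[:,2]>77)&(abs(n)<15)
    if k.sum()>20: print(lo,k.sum(),'n mean',n[k].mean(),n[k].min(),n[k].max(),np.percentile(q[k,2],[95,99]))
k=(t<-35)&(abs(n)<10); Q=P[60:180:5,283]; print('rod n',((Q[:,:2]-o)@nn).round(1),'topz',np.median(Q[:,2]))
E
```

```text
8.275 [ 497.43 -152.96   70.61] ang 71.32 s -140.32 n tcp(want +0.6: rod y_tool -.6) 0.45 F [-0.71  0.51 -0.18] Rz [ 2.e-04  1.e-04 -1.e+00]
8.325 [ 497.23310535 -153.34822174   70.56939256] 6.830833553088701 49.99705195426941 0.0073347223166364715 316.6204793006912
[  94    0   63   68 2083] [458.4  -7.5  53.4] 80.8 1.0
[ 266    0   35   52 1550] [534.8 -40.2  81.2] 85.0 1.0
[259 288   8  66 354] [ 501.1 -125.5  187.7] 192.7 1.0
[300 288   8  66 339] [ 509.7 -129.2  186.9] 191.5 1.0
[  40  369  373   15 3204] [ 498.1 -133.3  195.1] 198.0 1.0
-30 1395 n mean -0.44440898136905865 -8.834435049783059 7.859037914423119 [83.79371651 84.35811978]
rod n [-0.5 -0.5 -0.5 -0.5 -0.4 -0.4 -0.4 -0.4 -0.4 -0.4 -0.4 -0.4 -0.4 -0.4
 -0.4 -0.4 -0.4 -0.4 -0.3 -0.3 -0.3 -0.3 -0.3 -0.3] topz 78.64462669079198
```

The rod and the near bore are concentric, both at n −0.45, so I'll keep threading.

drive_tool --steps '[[[0.0032, 0.0095, 0], 0, 0.0], [[0.0064, 0.0189, 0], 0, 0.0], [[0.0097, 0.0284, 0], 0, 0.0], [[0.0129, 0.0379, 0], 0, 0.0], [[0.0129, 0.0379, 0], 0, 0.0]]'

```text
time: 8.95
ee_pos: [510.6, -114.3, 70.6]
orientation: [[0.319, 0.948, 0.0], [0.948, -0.319, 0.0], [0.001, 0.0, -1.0]]
force: [-0.2, -0.1, -0.8]
width: 7.3
grip_force: 50.0
```

drive_tool --steps '[[[0.0032, 0.0095, 0], 0, 0.0], [[0.0064, 0.0189, 0], 0, 0.0], [[0.0097, 0.0284, 0], 0, 0.0], [[0.0113, 0.0331, 0], 0, 0.0], [[0.0113, 0.0331, 0], 0, 0.0]]'

```text
time: 9.57
ee_pos: [521.6, -82.0, 70.6]
orientation: [[0.32, 0.947, 0.0], [0.947, -0.32, 0.0], [0.0, -0.0, -1.0]]
force: [0.5, 0.7, -0.5]
width: 7.3
grip_force: 50.0
```

```bash
python3 st.py; python3 leaf.py wD
```

```text
9.575 [521.57 -81.98  70.55] ang 71.32 s -65.36 n tcp(want +0.6: rod y_tool -.6) 0.39 F [ 0.46  0.68 -0.52] Rz [ 1.e-04 -0.e+00 -1.e+00]
9.625 [521.34589307 -82.57934503  70.52707915] 7.265567015760281 49.996962547302246 0.008831289931276637 316.6204793006912
[ 267   78   33   40 1265] [548.1  -0.9  81.6] 84.9 1.0
[ 108   83   58  108 3899] [464.4   7.   61.7] 84.8 1.0
[ 267  159   32   37 1069] [535.1 -39.1  81.3] 84.8 1.0
[259 287   8  67 364] [525.3 -54.5 187.6] 192.3 1.0
[300 288   8  66 337] [533.9 -58.1 186.9] 190.9 1.0
[  40  368  373   16 3465] [522.  -62.3 195.1] 198.1 1.0
```

View pics/wD.png

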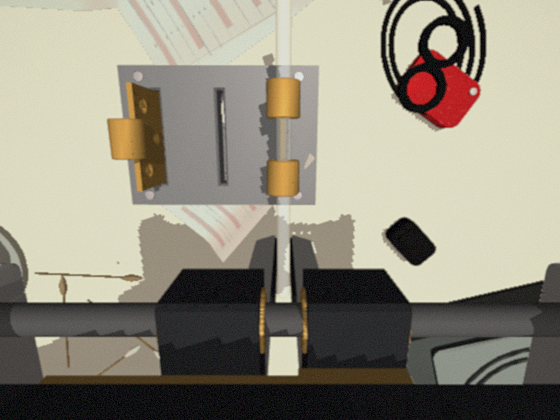

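The rod passes through both knuckles, at (283,97) and (283,178), and shows through the gap between them. I'll lift slowly.

drive_tool --steps '[[[0, 0, 0.001], 0, 0.0], [[0, 0, 0.002], 0, 0.0], [[0, 0, 0.004], 0, 0.0], [[0, 0, 0.007], 0, 0.0], [[0, 0, 0.01], 0, 0.0]]' --grip_force 60

```text
time: 10.25
ee_pos: [521.4, -82.6, 80.8]
orientation: [[0.321, 0.947, -0.0], [0.947, -0.321, -0.0], [-0.0, -0.0, -1.0]]
force: [-0.4, 0.1, -1.2]
width: 7.1
grip_force: 60.0
```

drive_tool --steps '[[[0, 0, 0.005], 0, 0.0], [[0, 0, 0.012], 0, 0.0], [[0, 0, 0.02], 0, 0.0], [[0, 0, 0.03], 0, 0.0], [[0, 0, 0.04], 0, 0.0]]'

```text
time: 10.88
ee_pos: [521.5, -82.6, 121.4]
orientation: [[0.321, 0.947, 0.0], [0.947, -0.321, -0.0], [0.0, 0.0, -1.0]]
force: [-0.1, 0.7, -1.1]
width: 7.4
grip_force: 60.0
```

drive_tool --steps '[[[0, 0, 0.01], 0, 0.0], [[0, 0, 0.02], 0, 0.0], [[0, 0, 0.03], 0, 0.0], [[0, 0, 0.03], 0, 0.0], [[0, 0, 0.03], 0, 0.0]]'

```text
time: 11.5
ee_pos: [521.2, -82.6, 150.4]
orientation: [[0.321, 0.947, -0.0], [0.947, -0.321, 0.0], [-0.0, -0.0, -1.0]]
force: [-0.8, 0.0, -1.2]
width: 7.3
grip_force: 60.0
```

```bash
python3 st.py; python3 leaf.py wE; python3 rodt.py wE|tail -1; python3 - <<'E'
from h import *
# inspection camera geometry from the top and side cameras
for n in('top','side'):
    p,d,c,W=cap(n); np.savez(n+'2.npz',p=p,d=d,W=W,k=[c[x] for x in('fx','fy','cx','cy')])
    P=cloud(d,c,W); k=(P[...,0]>540)&(P[...,0]<760)&(P[...,1]>130)&(P[...,1]<320)
    for lo,hi in((10,35),(40,160),(175,225),(228,290)):
        q=P[k&(P[...,2]>lo)&(P[...,2]<hi)]
        if len(q)>5: r=cv2.minAreaRect(q[:,:2].astype(np.float32)); print(n,lo,len(q),np.round(q.mean(0),1),[np.round(x,1) for x in r],q.min(0).round(0),q.max(0).round(0))
    if n=='top': big=p[120:200,180:270]
    else: big2=p[140:240,280:380]
save('cam',np.hstack([cv2.resize(big,(390,347),interpolation=cv2.INTER_CUBIC),cv2.resize(big2,(347,347),interpolation=cv2.INTER_CUBIC)]))
E
```

```text
11.5 [521.21 -82.58 150.41] ang 71.27 s -66.04 n tcp(want +0.6: rod y_tool -.6) 0.24 F [-0.78  0.04 -1.17] Rz [-1.e-04 -4.e-04 -1.e+00]
11.55 [521.09829332 -82.53108016 150.26244237] 6.990402205596937 59.99691903591156 0.005370328010150658 316.6204793006912
[ 267   77   32   40 1221] [548.   -0.8 158.1] 161.8 1.0
[ 165   98   31   76 1495] [464.1   6.6  64. ] 85.4 1.0
[ 267  158   31   35 1022] [535.  -38.8 158.3] 161.6 1.0
[259 288   8  66 353] [525.1 -55.1 267.4] 272.7 1.0
[300 288   8  66 339] [533.5 -58.9 266.6] 270.8 1.0
[  40  369  372   15 3203] [522.2 -63.  274.9] 277.7 0.99
depth line z(x) [ 0.01653182 -9.18944709]
top 10 657 [622.4 210.2  15.3] [array([649. , 226.3]), array([218.1, 187.3]), np.float64(0.0)] [540. 133.  10.] [758. 320.  29.]
top 175 434 [643.9 231.7 214.4] [array([646.7, 233.9]), array([112.6,  55.3]), np.float64(2.1)] [591. 207. 177.] [702. 263. 225.]
top 228 46 [675.4 226.6 248.1] [array([646.9, 227.5]), array([37.6, 95. ]), np.float64(89.4)] [600. 209. 228.] [694. 247. 276.]
side 10 353 [645.9 222.8  13.5] [array([628.1, 206.4]), array([155.1, 167.6]), np.float64(86.3)] [545. 132.  10.] [716. 289.  34.]
side 40 119 [692.5 223.6  99.8] [array([691.5, 223.7]), array([17.8, 14. ]), np.float64(75.0)] [686. 215.  40.] [700. 234. 159.]
side 175 265 [663.  218.2 207.5] [array([652.1, 227.7]), array([ 42., 105.]), np.float64(79.7)] [598. 203. 176.] [705. 249. 223.]
side 228 49 [693.3 223.5 250.1] [array([693.7, 222.6]), array([16.5, 11.2]), np.float64(84.3)] [688. 215. 228.] [700. 230. 270.]
```

View pics/cam.png

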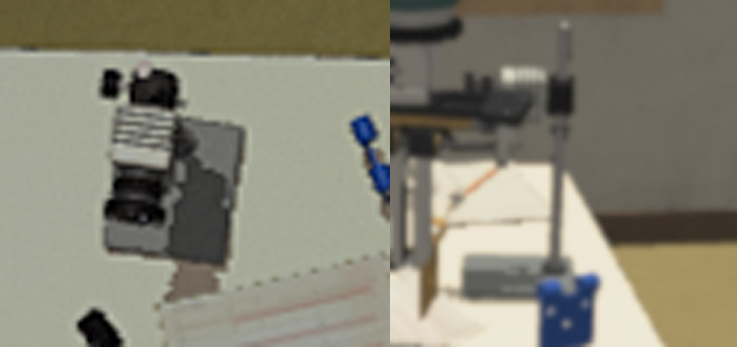

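The leaf is hanging level on the rod. The crop shows the inspection camera with its base corners at about (245,125), (225,268) and (105,245) and its head above, lens downward. I'll now fit its yaw, origin and lens.

```bash
cat > ic.py <<'E'
from h import *
z=np.load('top2.npz');p,d,W=z['p'],z['d'],z['W'];c=dict(zip(('fx','fy','cx','cy'),z['k']))
P=cloud(d,c,W); hsv=cv2.cvtColor(p,cv2.COLOR_RGB2HSV)
roi=np.zeros(d.shape,bool); roi[135:190,195:242]=1
Z=P[...,2]
m=roi&(hsv[...,2]<140)&(Z<60)&(hsv[...,1]<60)
print('base z',np.nanpercentile(Z[m],[10,50,90]))
m=cv2.morphologyEx(m.astype('uint8'),cv2.MORPH_OPEN,np.ones((3,3)))
n,l,st,ce=cv2.connectedComponentsWithStats(m); i=1+np.argmax(st[1:,4]); print(st[i])
for r in range(140,186,3): u=np.nonzero(l[r]==i)[0]; print(r,(u.min(),u.max()) if len(u) else None,end=' ')
# right edge line
E=np.array([(np.nonzero(l[r]==i)[0].max()+.5,r) for r in range(st[i,1]+3,st[i,1]+st[i,3]-4)])
for zz in(20,):
    X=onz(E,zz,c,W)[:,:2]; f=np.polyfit(X[:,0],X[:,1],1); f2=np.polyfit(X[abs(X[:,1]-np.polyval(f,X[:,0]))<4][:,0],X[abs(X[:,1]-np.polyval(f,X[:,0]))<4][:,1],1); print('\nright edge yaw',np.degrees(np.arctan(f2[0])),X[0],X[-1])
# bottom (front) edge
B=[];
for u in range(st[i,0]+2,st[i,0]+st[i,2]-4): B.append((u,np.nonzero(l[:,u]==i)[0].max()+.5))
X=onz(B,20,c,W)[:,:2]; f=np.polyfit(X[:,1],X[:,0],1); print('front edge slope deg',-np.degrees(np.arctan(f[0])),X[0],X[-1])
# head
h=roi&(Z>180)|(np.roll(roi,-10,0)&(Z>180))
for r in range(128,185,2):
    u=np.nonzero(h[r])[0]
    if len(u): q=P[r,u]; print(r,u.min(),u.max(),q[0].round(0),q[-1].round(0),np.median(q[:,2]).round(0))
E
python3 ic.py
```

```text
base z [-0.98142189 12.73815014 18.97985774]
[204 147  33  42 691]
140 None 143 None 146 None 149 (np.int64(222), np.int64(235)) 152 (np.int64(222), np.int64(236)) 155 (np.int64(222), np.int64(236)) 158 (np.int64(221), np.int64(235)) 161 (np.int64(220), np.int64(235)) 164 (np.int64(219), np.int64(234)) 167 (np.int64(218), np.int64(234)) 170 (np.int64(219), np.int64(233)) 173 (np.int64(204), np.int64(233)) 176 (np.int64(204), np.int64(232)) 179 (np.int64(213), np.int64(232)) 182 (np.int64(221), np.int64(231)) 185 (np.int64(220), np.int64(230)) 
right edge yaw -7.329438957583037 [698.2155757 173.0600464] [577.65753598 190.27739788]
front edge slope deg -21.30989289601087 [594.8262691  276.15306152] [586.56836467 185.33309039]
134 212 214 [694. 230. 270.] [694. 224. 268.] 268.0
136 204 218 [702. 263. 206.] [702. 218. 210.] 211.0
138 204 220 [695. 262. 209.] [694. 211. 217.] 218.0
140 204 221 [689. 262. 208.] [694. 210. 190.] 215.0
142 204 220 [684. 263. 199.] [683. 211. 208.] 215.0
144 208 220 [673. 247. 221.] [679. 212. 200.] 221.0
146 207 220 [666. 250. 225.] [669. 210. 218.] 224.0
148 207 221 [659. 249. 226.] [664. 208. 209.] 224.0
150 206 221 [654. 253. 222.] [659. 208. 205.] 223.0
152 206 221 [647. 252. 224.] [654. 209. 196.] 221.0
154 206 221 [642. 253. 218.] [649. 209. 190.] 221.0
156 206 220 [636. 252. 219.] [639. 210. 207.] 223.0
158 207 220 [632. 251. 206.] [634. 211. 200.] 217.0
160 208 220 [626. 248. 205.] [631. 212. 182.] 209.0
162 206 217 [619. 253. 206.] [619. 218. 211.] 215.0
164 206 218 [615. 255. 192.] [616. 217. 196.] 215.0
166 205 217 [605. 255. 214.] [609. 220. 196.] 217.0
168 204 218 [601. 259. 203.] [601. 215. 205.] 218.0
170 205 218 [597. 258. 188.] [596. 216. 201.] 201.0
```

The lens yaw is ≈ −7.5°, lens_front ≈ (592,237), and view_point ≈ (473,253,200). The TCP target is therefore ≈ (465,188,226.5) with the rod at 82.5°. I'll raise first, then travel smoothly.

drive_tool --steps '[[[-0.002, 0, 0.004], 0, 0.0], [[-0.006, 0, 0.014], 1, 0.0], [[-0.012, 0, 0.028], 2, 0.0], [[-0.02, 0, 0.044], 3, 0.0], [[-0.028, 0.002, 0.058], 4, 0.0]]'

```text
time: 12.28
ee_pos: [493.0, -80.7, 210.1]
orientation: [[0.254, 0.967, 0.001], [0.967, -0.254, -0.0], [-0.0, 0.001, -1.0]]
force: [-0.1, 0.0, -0.6]
width: 6.8
grip_force: 60.0
```

drive_tool --steps '[[[-0.008, 0.006, 0.01], 1, 0.0], [[-0.015, 0.014, 0.015], 2, 0.0], [[-0.02, 0.026, 0.017], 3, 0.0], [[-0.024, 0.041, 0.018], 4, 0.0], [[-0.027, 0.057, 0.018], 5, 0.0]]'

```text
time: 12.9
ee_pos: [466.1, -22.1, 226.4]
orientation: [[0.167, 0.986, -0.0], [0.986, -0.167, 0.0], [0.0, -0.0, -1.0]]
force: [-0.4, -0.3, -0.3]
width: 6.9
grip_force: 60.0
```

drive_tool --steps '[[[-0.001, 0.017, 0], 0.5, 0.0], [[-0.001, 0.034, 0], 1, 0.0], [[-0.001, 0.051, 0], 1.5, 0.0], [[-0.001, 0.068, 0], 2, 0.0], [[-0.001, 0.085, 0], 2.2, 0.0]]'

```text
time: 13.52
ee_pos: [465.5, 62.6, 226.6]
orientation: [[0.131, 0.991, 0.0], [0.991, -0.131, 0.0], [0.0, -0.0, -1.0]]
force: [0.5, 0.1, -1.0]
width: 7.0
grip_force: 60.0
```

drive_tool --steps '[[[0, 0.017, 0], 0, 0.0], [[0, 0.034, 0], 0, 0.0], [[0, 0.05, 0], 0, 0.0], [[0, 0.065, 0], 0, 0.0], [[0, 0.079, 0], 0, 0.0]]'

```text
time: 14.15
ee_pos: [465.4, 141.4, 226.6]
orientation: [[0.131, 0.991, 0.0], [0.991, -0.131, 0.0], [0.0, 0.0, -1.0]]
force: [0.2, -0.9, -0.7]
width: 7.2
grip_force: 60.0
```

drive_tool --steps '[[[0, 0.012, 0], 0, 0.0], [[0, 0.022, 0], 0, 0.0], [[0, 0.03, 0], 0, 0.0], [[0, 0.036, 0], 0, 0.0], [[0, 0.04, 0], 0, 0.0]]'

```text
time: 14.78
ee_pos: [465.5, 180.6, 226.6]
orientation: [[0.131, 0.991, 0.0], [0.991, -0.131, -0.0], [-0.0, 0.0, -1.0]]
force: [0.4, 0.6, -0.7]
width: 7.2
grip_force: 60.0
```

drive_tool --steps '[[[0, 0.003, 0], 0, 0.0], [[0, 0.005, 0], 0, 0.0], [[0, 0.006, 0], 0, 0.0], [[0, 0.006, 0], 0, 0.0], [[0, 0.006, 0], 0, 0.0]]'

```text
time: 15.4
ee_pos: [465.4, 186.3, 226.6]
orientation: [[0.131, 0.991, -0.0], [0.991, -0.131, -0.0], [-0.0, -0.0, -1.0]]
force: [-0.4, 0.1, -1.3]
width: 7.4
grip_force: 60.0
```

```bash
python3 st.py; cat > fin.py <<'E'
from h import *
p,d,c,W=cap('wrist'); save('wF',p); P=cloud(d,c,W); hsv=cv2.cvtColor(p,cv2.COLOR_RGB2HSV)
m=((hsv[...,0]>10)&(hsv[...,0]<30)&(hsv[...,1]>120)&(hsv[...,2]>60)).astype('uint8'); m[240:]=0
n,l,st,ce=cv2.connectedComponentsWithStats(m); C=[]
for i in range(1,n):
    if st[i,4]>200: q=P[l==i]; print(st[i],np.nanmean(q,0).round(1),np.nanpercentile(q[:,2],98).round(1)); C.append(np.nanmean(q,0))
s=sense(); R=s['orientation']; print(s['ee_pos'],np.degrees(np.arctan2(R[1,0],R[0,0])),s['force'],s['time'])
# leaf from the side and top cameras
for nm in('top','side'):
    p,d,c,W=cap(nm); P=cloud(d,c,W); np.savez(nm+'3.npz',p=p,d=d,W=W,k=[c[x] for x in('fx','fy','cx','cy')]); h=cv2.cvtColor(p,cv2.COLOR_RGB2HSV)
    k=(h[...,0]>10)&(h[...,0]<30)&(h[...,1]>110)&(P[...,2]>140)&(P[...,2]<260)&(P[...,1]>180)&(P[...,1]<330)&(P[...,0]<560)
    q=P[k]; print(nm,len(q)); 
    if len(q)>10: print(q.mean(0).round(1),q.min(0).round(1),q.max(0).round(1))
    h2=(P[...,2]>170)&(P[...,2]<230)&(P[...,0]>575)&(P[...,0]<720)&(P[...,1]>190)&(P[...,1]<280); q=P[h2]; print('head',len(q),q.min(0).round(1) if len(q) else '')
    if nm=='side': save('side3',cv2.resize(p[110:270,230:390],(580,580),interpolation=cv2.INTER_CUBIC))
E
python3 fin.py
```

```text
15.4 [465.42 186.31 226.56] ang 82.46 s 170.45 n tcp(want +0.6: rod y_tool -.6) -139.35 F [-0.36  0.08 -1.35] Rz [-1.e-04 -0.e+00 -1.e+00]
[ 267   77   32   40 1199] [475.9 271.9 234.4] 236.9
[268 158  30  35 981] [470.8 232.  234.9] 237.1
[465.43069422 186.29770523 226.57963325] 82.45892846847865 [ 0.09067879  0.69382656 -1.0585837 ] 15.45
top 0
head 487 [591.8 206.9 171.3]
side 10
head 429 [596.1 201.1 170.1]
```

View pics/side3.png

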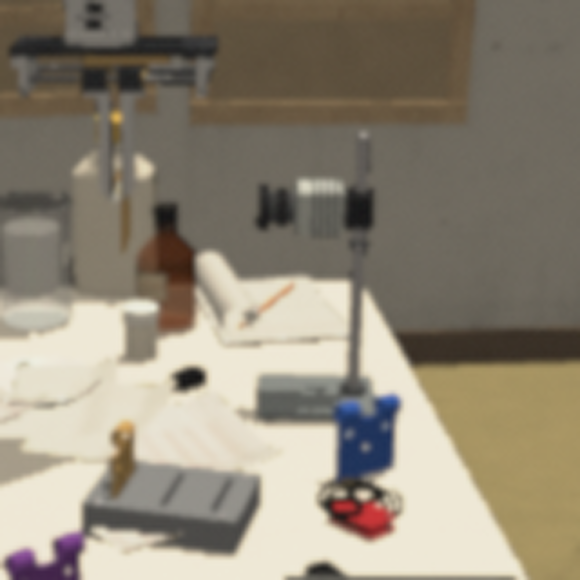

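The crop shows the leaf hanging below the fingers at about (120,120)–(126,245), well in front of the lens at (262,205). The mate stays in the rack at (122,460). As a last check, I'll measure the hang angle by casting rays onto the plane of the leaf's near edge.

```bash
python3 - <<'E'
from h import *
for k in (0,):
    p,d,c,W=cap('side'); hsv=cv2.cvtColor(p,cv2.COLOR_RGB2HSV).astype(int)
    o,_=rays([0,0],c,W); u=np.array([.1305,.9914])
    e0=np.array([473.4,252.])-30*u   # near edge
    L=[]
    for r in range(138,185):
        s=[x for x in range(256,272) if 8<hsv[r,x,0]<30 and hsv[r,x,1]>95]
        if s:
            o,q=rays([np.mean(s),r],c,W); t=((e0-o[:2])@u)/(q[0,:2]@u); X=o+q[0]*t
            L.append((r,min(s),max(s),*X))
    L=np.array(L); print(L.round(1))
    k=L[:,5]<215
    if k.sum()>4: f=np.polyfit(L[k,5],L[k,3],1); print('tilt deg',np.degrees(np.arctan(f[0])))
s=sense(); print(s['time'],s['force'],s['grip_force'])
E
```

```text
[[138.  269.  271.  495.2 218.9 304.3]
 [140.  261.  262.  467.4 222.5 297.5]
 [141.  261.  263.  469.  222.3 294.2]
 [142.  260.  263.  467.3 222.5 290.9]
 [143.  261.  263.  468.9 222.3 287.6]
 [144.  261.  262.  467.2 222.6 284.3]
 [145.  261.  262.  467.2 222.6 280.9]
 [146.  261.  262.  467.1 222.6 277.6]
 [147.  261.  262.  467.  222.6 274.3]
 [148.  261.  262.  467.  222.6 270.9]
 [158.  262.  262.  468.  222.4 237.1]
 [166.  264.  264.  474.2 221.6 209.8]
 [167.  264.  265.  475.8 221.4 206.3]
 [168.  264.  265.  475.8 221.4 202.9]
 [169.  264.  265.  475.7 221.4 199.4]
 [170.  264.  265.  475.7 221.4 195.9]
 [171.  264.  265.  475.6 221.4 192.4]
 [172.  264.  265.  475.6 221.5 188.9]
 [173.  264.  265.  475.5 221.5 185.4]
 [174.  264.  264.  473.8 221.7 181.9]
 [175.  264.  264.  473.7 221.7 178.4]
 [176.  264.  271.  485.5 220.2 175.1]
 [177.  264.  271.  485.4 220.2 171.6]
 [178.  270.  271.  495.5 218.8 168.2]
 [179.  269.  271.  493.7 219.1 164.6]
 [180.  269.  271.  493.7 219.1 161.1]
 [181.  268.  271.  492.  219.3 157.5]
 [182.  268.  271.  491.9 219.3 154. ]
 [183.  268.  271.  491.9 219.3 150.4]
 [184.  269.  271.  493.6 219.1 146.9]]
tilt deg -21.061441901687772
15.6 [ 0.75491174 -0.04398949 -1.23801351] 59.99675273895264
```

The plate hangs vertical: its edge keeps x≈475 from z 206 to 182. The arm is at rest with 60 N grip, so I'm handing in.

```bash
python3 -c "
from rig import job
print(job.close_job())"
```

```text
the job is handed in; nothing more can be done
None
```

I handed the job in at about 15.6 s with the two-knuckle leaf hanging upright on the held rod, by my measurements within a few millimetres of the view point and square to the lens; the hand-in returned no verdict.

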